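Put away the objectives and the clamped sample block

ROBOT

A 7-joint arm with a two-finger parallel gripper is mounted at the origin on the work surface. World frame = base frame: x ahead of the robot, y to its left, z up, the work surface at z = 0. Lengths are in m, angles in rad, forces in N, time in s.
With the tool pointing down it reaches from about 0.4 to 0.875 m from the base axis. Payload 19.3 kg.
Tool frame: the origin (TCP) lies between the finger pads; the fingertips stand 17 mm ahead of it and the grasp point (between the pads) lies 2 mm behind it; z points along the fingers, x is the direction in which the jaws open and shut, and the axes are right-handed (so a half turn about z gives the same grasp; the last joint's range is limited). The gripper opens to 85 mm and grips with 20 to 120 N. Pads are 22 mm wide; open, the fingers measure 114 mm over their backs; the gripper's body (76 mm by 85 mm) begins 54 mm behind the grasp point. The pads swing forward as they close: fully open they stand 13 mm farther back than shut.
Start: joints at [-1.232, 0.521, -0.036, 1.599, 0.021, 1.021, -0.113], TCP at [0.248, 0.573, 0.214] pointing down, gripper open.
Joint ranges: [-2.91, 2.91], [-0.3, 2.13], [-1.5, 1.42], [0.17, 2.43], [-1.26, 4.41], [0.16, 1.93], [-2.52, 2.52]. Speed limits (rad/s): [1.89, 1.89, 2.39, 2.39, 3.01, 3.01, 3.01].

INTERFACE

Orientations are given as [roll, pitch, yaw] about the fixed x, y, z axes, in that order (R = Rz(yaw) Ry(pitch) Rx(roll)).
In Python, from workcell import bot gives the robot as it stands. The module is installed in compiled form; this text tells all that it offers.
- The arm moves only by the tool arm_command, never from a script. Its argument "targets" is a list of rows, each a list of 6 numbers: the shift along the tool's x, y, z in mm, then the turn, a rotation vector about the tool's x, y, z in degrees. In form: [[x, y, z, wx, wy, wz], ...]. A call has 1 to 8 rows; each row shifts and turns the pose as measured when the row begins, along the tool's axes as they then stand; what a row does not reach is not made up. A row lasts 1/10 s, in which the tool goes at most 50 mm and 8.59 degrees, less where a joint would pass 70% of its speed; a pose out of reach is approached as far as the arm can. A call is refused whole if a number of a shift passes 50 or a number of a turn 8.59, either way. A call with a gripper value outside its range is refused whole. "grip" is the opening in per cent of the stroke, from 0 (shut) to 100 (fully open), set as the call begins (left out, the last holds). The fingers move at their own pace and stop on an object; "grip_force" is the grip in N (left out, the last holds). Time passes only in rows, so rows that do not move let the fingers close. It gives the time, the measured TCP pose, the force and the opening at its end, in the units of the state.
- bot.observe(): the state, without advancing time (a new reading comes with each control period).
- bot.grab_frame(name): name is "scene" or "top"; returns a dict with "color" (480x640x3 uint8, red, green, blue), "depth" (480x640 float32, m along the optical axis (not along the pixel's ray), 0 where there is no reading), "fov_y" (degrees; the focal length in pixels is half the picture's height over the tangent of half this angle, whatever the lens; pixels are square), "cx", "cy" (the principal point, pixels), "D" ([k1, k2, p1, p2, k3] as OpenCV has them; the pictures are not rectified), "R" (3x3) and "t" (3): a world point X has camera coordinates R X + t. Camera axes: x right, y down, z forward; pixel columns grow to the right and rows downward; lengths in m; the calibration is good to about 2 mm. A picture is of the moment at which its call begins.
- bot.job_done(): hands the job in, once; it reports no verdict.
The state is a dict: "clock": time; "qpos": joint angles; "qd": joint speeds; "joint_efforts": joint torques, N m; "position": TCP position; "tool_rot": TCP orientation; "force": force on the tool from outside, world axes, zero at the start; "moment": the same for the moment, N m; "grip_width": finger opening in m.
Only numpy, scipy, OpenCV 4.12 (cv2) and the standard library are available. Lean on these libraries where they do the work, as an engineer would, in place of code of your own. Each camera call takes 0.05 s, during which the arm holds its last target. There are 200 camera calls.

TASK

The microscope session is over: park each of the three objectives upright in the cup of its own colour, and flip the toggle clamp open (leave it open), then take the copper sample block from under it and put it squarely into the copper tray; which goes first is up to you. Everything must lie flat on the floor of its holder, inside the rim; set things down rather than dropping them, never tip an objective over, and leave the yellow petri dish where it is.

Things in the scene. Friction and masses are not known exactly. Their poses are not given: they have to be found in the camera images.
- objective_red: loose microscope objective standing upright: bright steel cylinder 32 mm in diameter, 42 mm tall overall, its top 8 mm a red cap of 29 mm diameter and a red band below the cap; 80 to 210 g. Origin: centre of its underside; z up its axis
- objective_green: loose microscope objective standing upright: bright steel cylinder 32 mm in diameter, 52 mm tall overall, its top 8 mm a green cap of 29 mm diameter and a green band below the cap; 80 to 210 g. Origin: centre of its underside; z up its axis
- objective_blue: loose microscope objective standing upright: bright steel cylinder 32 mm in diameter, 62 mm tall overall, its top 8 mm a blue cap of 29 mm diameter and a blue band below the cap; 80 to 210 g. Origin: centre of its underside; z up its axis
- cup_red: red round parking cup fixed to the table, 68 mm outside diameter: floor 4 mm above the table, red rim 8 mm wide standing 8 mm above the table (4 mm above the floor), 52 mm inside diameter. Origin: centre of its underside, on the table
- cup_green: green round parking cup fixed to the table, 68 mm outside diameter: floor 4 mm above the table, green rim 8 mm wide standing 8 mm above the table (4 mm above the floor), 52 mm inside diameter. Origin: centre of its underside, on the table
- cup_blue: blue round parking cup fixed to the table, 68 mm outside diameter: floor 4 mm above the table, blue rim 8 mm wide standing 8 mm above the table (4 mm above the floor), 52 mm inside diameter. Origin: centre of its underside, on the table
- sample_block: loose copper block 44 mm (its x) by 36 mm (its y) by 30 mm tall, about 0.4 kg; at the start on a black stage plate (top 15 mm above the table) in a nest of lips 4 mm tall and thick, held by a clamp bar 12 mm wide, 69 mm above the table at most, that comes level from the clamp pivot, 75 mm from the block's centre towards its +x. Origin: centre of its underside
- tray: copper-coloured rectangular tray fixed to the table, 68 mm (its x) by 60 mm (its y) outside, walls 4 mm thick and 8 mm tall, floor 4 mm above the table, 60 x 52 mm inside, black floor. The block's 44 mm side goes along the tray's x, either way round. Origin: centre of its underside, on the table
- clamp_knob (a point): centre of the red 24 mm ball on the clamp handle (red grip 18 mm thick, reaching 31 mm below this point). It turns about a level pivot 85 mm from this point, 55 mm above the table. Closed (at the start) it stands upright, this point 140 mm up. Pushed 0.5 rad away from the block (4 N) it snaps over by itself to 1.4 rad, this point 70 mm up; the bar then stands upright over the pivot, 140 mm up
- petri_dish: closed yellow petri dish, 64 mm in diameter, 16 mm tall, loose; not to be disturbed. Origin: centre of its underside

How it is judged:
By the outcome, as a careful person would: the job done as asked, in the order asked, and still so for the second after the job is handed in, with the robot touching nothing.
It also fails if it takes over 128 s, if anything falls off the work surface, if the arm or the gripper's body presses on something with over 40 N, if the wrist force passes 120 N, or if a joint passes its speed limit or range.

## Working session

There is one attempt and no reset: what is moved stays moved. The work goes in short steps, Python scripts to look and compute and a tool call to move; the robot and the scene stay as the last step left them, time stands still between calls to the robot, and variables do not carry over. Pictures are saved under pics/ and viewed, about 12 in all and at most 16, crops included, and the job is handed in when it is done.

Besides the shell and the picture viewer there is one more tool, called after "Call:" by a JSON object that holds its "api" and its "payload", one argument or row to a line. arm_command: Moves the arm, as the interface text tells. Its arguments: {"type":"object","properties":{"targets":{"type":"array"},"grip":{"type":"number"},"grip_force":{"type":"number"}},"required":["targets"]}

```bash
mkdir -p pics; cat > h.py <<'E'
import numpy as np, cv2
from workcell import bot
def K(f):
    F=240/np.tan(np.radians(f["fov_y"])/2); return np.array([[F,0,f["cx"]],[0,F,f["cy"]],[0,0,1.]])
def ray(f,u,v):
    p=cv2.undistortPoints(np.array([[[u,v]]],float),K(f),np.array(f["D"],float))[0,0]
    return np.array([p[0],p[1],1.])
def at_z(f,u,v,z):
    R=np.array(f["R"]);t=np.array(f["t"]); d=R.T@ray(f,u,v); o=-R.T@t
    return o+d*(z-o[2])/d[2]
def at_d(f,u,v):
    R=np.array(f["R"]);t=np.array(f["t"]); return R.T@(ray(f,u,v)*f["depth"][int(v),int(u)]-t)
def save(f,n,crop=None,s=1):
    im=f["color"][:,:,::-1]
    if crop: im=im[crop[1]:crop[3],crop[0]:crop[2]]
    cv2.imwrite("pics/"+n,cv2.resize(im,None,fx=s,fy=s,interpolation=cv2.INTER_CUBIC))
E
python3 - <<'E'
from h import *
import pickle
s=bot.observe(); print(s)
for n in("top","scene"):
    f=bot.grab_frame(n); save(f,n+"0.png"); pickle.dump(f,open(n+"0.pkl","wb")); print(n,f["fov_y"],f["D"],-np.array(f["R"]).T@f["t"]); print(f["R"])
E
```

```text
{'clock': 0.0, 'qpos': array([-1.23217474,  0.52199548, -0.03629931,  1.59999035,  0.02119254,
        1.02112501, -0.11280664]), 'qd': array([-4.43814002e-04, -6.67531991e-04, -7.82925351e-04, -4.45217980e-04,
        1.14165572e-03,  2.41616610e-05, -5.58991038e-05]), 'joint_efforts': array([-3.58886491e-04, -9.27092600e+01,  1.97922930e+00, -3.69951332e+01,
        1.77930359e-02,  7.84116914e-03,  2.23173595e-05]), 'position': array([0.24836202, 0.57314471, 0.21304394]), 'tool_rot': array([3.14150326e+00, 1.12995375e-03, 1.16192951e+00]), 'force': array([-0.00502559,  0.10964336, -0.20416954]), 'moment': array([ 0.03880068, -0.00119021, -0.03922297]), 'grip_width': 0.085536237686274}
top 51.42688313351078 [0.0024991 0.        0.        0.        0.       ] [ 0.46707696 -0.04404156  1.06646392]
[[ 0.00934946 -0.99979544  0.01793499]
 [-0.99855428 -0.01028429 -0.05275974]
 [ 0.0529334  -0.01741579 -0.99844617]]
scene 51.894717968674655 [0.04802187 0.         0.         0.         0.        ] [ 0.98083401 -0.73704329  0.62818935]
[[ 0.84477825  0.53511578  0.00089519]
 [ 0.29193217 -0.4594651  -0.83884887]
 [-0.44846996  0.70890262 -0.54436364]]
```

View pics/top0.png

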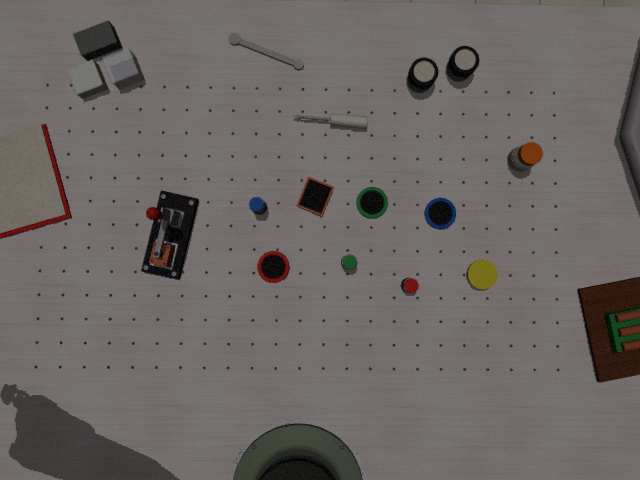

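View pics/scene0.png

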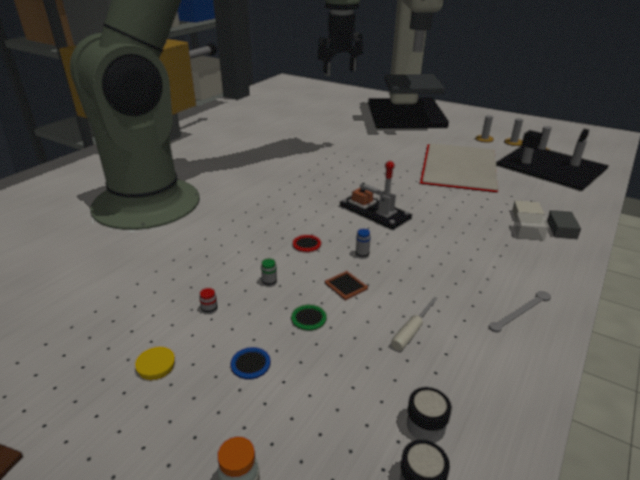

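The top view shows the base at the bottom, the cups at red (273,267), green (372,203) and blue (440,213), and the tray at (315,196). The objectives are at red (410,286), green (349,262) and blue (258,206). The clamp is at (170,235) with its knob at (153,213), and the dish is at (482,275). Next I'll measure by colour.

```bash
python3 - <<'E'
from h import *
import pickle
f=pickle.load(open("top0.pkl","rb"))
hsv=cv2.cvtColor(f["color"],cv2.COLOR_RGB2HSV)
H,S,V=[hsv[:,:,i].astype(int) for i in range(3)]
def blob(name,box,hues,z):
    x0,y0,x1,y1=box; m=np.zeros(H.shape,bool)
    s=np.s_[y0:y1,x0:x1]; m[s]=(S[s]>130)&(V[s]>50)&np.any([(H[s]>=a)&(H[s]<=b) for a,b in hues],axis=0)
    v,u=np.nonzero(m); c=((u.min()+u.max())/2,(v.min()+v.max())/2)
    (ec,ax,an)=cv2.minAreaRect(np.c_[u,v].astype(np.float32))
    print(name,len(u),"bbox",c,"mean",u.mean().round(1),v.mean().round(1),np.array(ax).round(1),round(an,1),"->",at_z(f,u.mean(),v.mean(),z).round(4), at_z(f,*ec,z).round(4), at_d(f,u.mean(),v.mean())[2].round(3))
R=[(0,8),(172,180)];G=[(50,85)];B=[(100,125)]
blob("cupR",(250,245,295,288),R,.008);blob("cupG",(350,182,392,224),G,.008);blob("cupB",(420,193,460,234),B,.008)
blob("objR",(395,272,425,300),R,.040);blob("objG",(335,248,362,276),G,.050);blob("objB",(244,192,272,220),B,.060)
blob("dish",(460,255,505,295),[(22,35)],.016)
blob("tray",(292,172,340,222),[(5,20)],.008)
blob("knob",(142,203,164,224),R,.140)
save(f,"clamp.png",(130,180,210,290),5); save(f,"tray.png",(240,170,400,290),5)
E
```

```text
cupR 333 bbox (np.float64(273.0), np.float64(266.5)) mean 273.0 266.5 [30.4 30.4] 45.0 -> [0.4624 0.0567 0.008 ] [0.4623 0.0568 0.008 ] 0.008
cupG 273 bbox (np.float64(372.0), np.float64(202.0)) mean 372.0 202.6 [29.7 29.7] 45.0 -> [ 0.6006 -0.1524  0.008 ] [ 0.602  -0.1524  0.008 ] 0.005
cupB 306 bbox (np.float64(440.0), np.float64(213.0)) mean 439.8 213.3 [29.7 29.7] 45.0 -> [ 0.5794 -0.2979  0.008 ] [ 0.58   -0.2983  0.008 ] 0.003
objR 152 bbox (np.float64(411.0), np.float64(285.0)) mean 411.1 285.3 [14. 12.] 90.0 -> [ 0.4265 -0.2305  0.04  ] [ 0.4271 -0.2303  0.04  ] 0.04
objG 137 bbox (np.float64(349.5), np.float64(261.5)) mean 349.4 261.6 [13.  12.3] 71.6 -> [ 0.4739 -0.1025  0.05  ] [ 0.4737 -0.1025  0.05  ] 0.052
objB 149 bbox (np.float64(256.5), np.float64(203.5)) mean 255.8 203.7 [13.9 13. ] 38.7 -> [0.5893 0.0885 0.06  ] [0.5888 0.0882 0.06  ] 0.065
dish 700 bbox (np.float64(482.5), np.float64(274.5)) mean 482.1 274.1 [29. 29.] 0.0 -> [ 0.4505 -0.3854  0.016 ] [ 0.4496 -0.3863  0.016 ] 0.019
tray 220 bbox (np.float64(315.0), np.float64(196.0)) mean 314.9 196.7 [27.7 31.4] 21.8 -> [ 0.6121 -0.0302  0.008 ] [ 0.6134 -0.0301  0.008 ] 0.002
knob 112 bbox (np.float64(151.5), np.float64(212.5)) mean 151.8 212.6 [10.6 11.3] 45.0 -> [0.5606 0.2701 0.14  ] [0.5604 0.2702 0.14  ] 0.15
```

View pics/clamp.png

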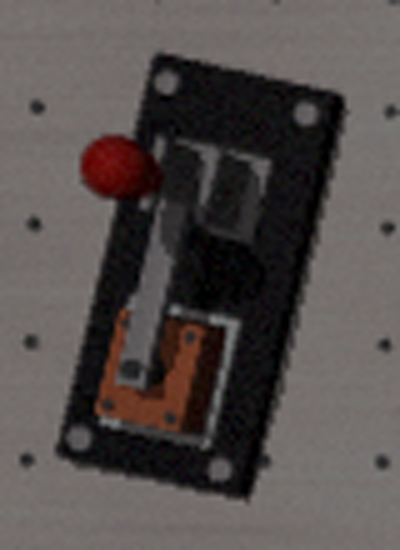

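View pics/tray.png

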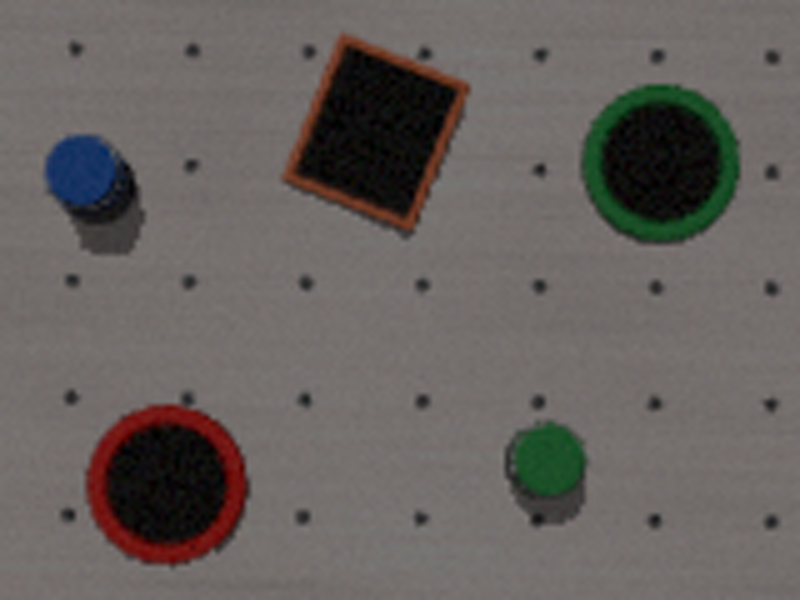

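The clamp crop shows plate corners at about (158,52), (342,95), (248,497) and (58,455), with the block's top face around (154,369). In the tray crop the corners are (343,35), (468,88), (410,235) and (287,180). The objectives all stand clear.

```bash
cat >> h.py <<'E'
def go(x,y,z,yaw=None):
    s=bot.observe(); from scipy.spatial.transform import Rotation as Ro
    R=Ro.from_euler("xyz",s["tool_rot"]).as_matrix()
    print("t",round(s["clock"],2),"pos",(s["position"]*1000).round(1),"yaw",np.degrees(s["tool_rot"][2]).round(1),"tilt",np.degrees(np.arccos(-R[2,2])).round(2))
    print("tool shift mm",(R.T@(np.array([x,y,z])-s["position"])*1000).round(1), "turn wz deg", None if yaw is None else round(np.degrees(s["tool_rot"][2])-yaw,1))
E
python3 - <<'E'
from h import *
import pickle
f=pickle.load(open("top0.pkl","rb"))
def P(c,o,z): return np.array([at_z(f,o[0]+(a-2)/5,o[1]+(b-2)/5,z)[:2] for a,b in c])
def yaw(a,b): d=b-a; return np.degrees(np.arctan2(d[1],d[0])).round(1)
q=P([(158,52),(342,95),(248,497),(58,455)],(130,180),.015); print("plate",q.mean(0),yaw(q[3],q[0]),yaw(q[2],q[1]))
q=P([(343,35),(468,88),(410,235),(287,180)],(240,170),.008); print("tray",q.mean(0),yaw(q[3],q[0]),yaw(q[2],q[1]))
q=P([(154,369)],(130,180),.045); print("block",q)
q=P([(175,320),(238,320),(208,448),(97,425)],(130,180),.019); print("nest",q)
go(.525,.279,.213,76.4)
E
```

```text
plate [0.52779603 0.27328336] -12.3 -11.7
tray [ 0.6124616  -0.03041627] -20.3 -20.9
block [[0.4870356 0.2825489]]
nest [[0.5081098  0.28269454]
 [0.50837417 0.25650387]
 [0.45482047 0.26758494]
 [0.4639732  0.31383907]]
t 0.1 pos [248.4 573.2 213.1] yaw 66.6 tilt 0.06
tool shift mm [-1.600e+02  3.708e+02  3.000e-01] turn wz deg -9.8
```

Call:
{"api": "arm_command", "payload": {
  "targets": [
    [0, 0, 0, 0, 0, -5.7],
    [0, 0, 0, 0, 0, -5.7],
    [-8, 44, 0, 0, 0, 0],
    [-8, 44, 0, 0, 0, 0],
    [-8, 44, 0, 0, 0, 0],
    [-8, 44, 0, 0, 0, 0],
    [-8, 44, 0, 0, 0, 0],
    [-8, 44, 0, 0, 0, 0]
  ],
  "grip": 0
}}

```text
clock: 0.9
position: [0.498, 0.4738, 0.21]
tool_rot: [-3.137, 0.004, 1.382]
force: [-0.3, 1.0, 0.1]
grip_width: 0.0002
```

```bash
python3 -c "
from h import *
go(.525,.277,.139,78)"
```

```text
t 0.9 pos [498.  473.8 210. ] yaw 79.2 tilt 0.37
tool shift mm [-188.    63.7   71.5] turn wz deg 1.2
```

Call:
{"api": "arm_command", "payload": {
  "targets": [
    [-38, 13, 0, 0, 0, 1.2],
    [-38, 13, 0, 0, 0, 0],
    [-38, 12, 0, 0, 0, 0],
    [-38, 12, 0, 0, 0, 0],
    [-30, 8, 0, 0, 0, 0],
    [0, 0, 0, 0, 0, 0]
  ]
}}

```text
clock: 1.5
position: [0.5228, 0.2701, 0.2066]
tool_rot: [-3.136, 0.01, 1.351]
force: [0.3, 1.0, 0.2]
grip_width: -0.0003
```

```bash
python3 -c "
from h import *
go(.525,.277,.139,78)"
```

```text
t 1.5 pos [522.8 270.1 206.6] yaw 77.4 tilt 0.66
tool shift mm [ 7.9  1.  67.5] turn wz deg -0.6
```

Call:
{"api": "arm_command", "payload": {
  "targets": [
    [8, 1, 20, 0, 0, 0],
    [0, 0, 24, 0, 0, 0],
    [0, 0, 23, 0, 0, 0],
    [0, 0, 0, 0, 0, 0]
  ]
}}

```text
clock: 1.9
position: [0.5254, 0.2775, 0.1378]
tool_rot: [-3.136, 0.009, 1.349]
force: [0.9, 0.1, -0.3]
grip_width: -0.0001
```

```bash
python3 -c "
from h import *
f=bot.grab_frame('scene'); save(f,'s1.png',(310,120,450,240),5)
go(.582,.266,.139,78)"
```

```text
t 1.95 pos [526.1 277.8 139.4] yaw 77.3 tilt 0.5
tool shift mm [ 0.7 57.2  0.2] turn wz deg -0.7
```

View pics/s1.png

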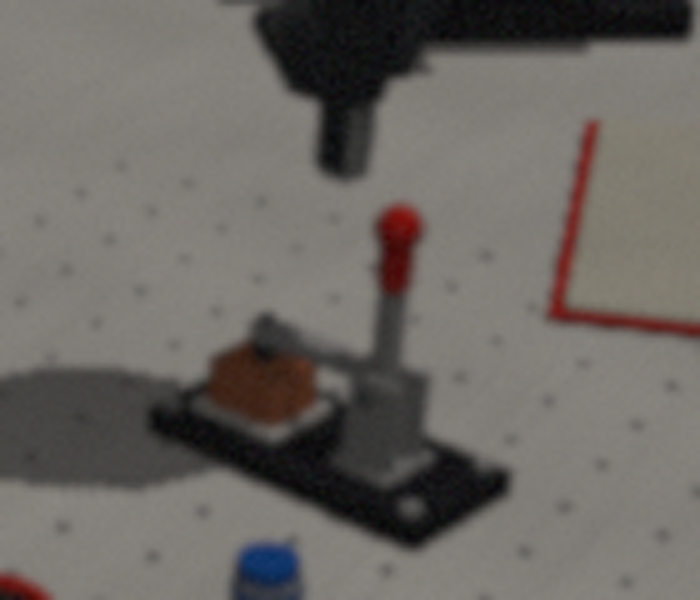

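The closed fingertips appear at crop (343,178), and the knob at (398,228). I'll check both against the projection.

```bash
python3 -c "
from h import *
f=bot.grab_frame('scene')
pr=lambda p: ((cv2.projectPoints(np.array([p],float),cv2.Rodrigues(np.array(f['R']))[0],np.array(f['t']),K(f),np.array(f['D']))[0].ravel()-[310,120])*5).round()
print('tip',pr((.526,.278,.122)),'knob',pr((.5604,.2702,.14)),'pivot',pr((.5604,.2702,.055)))
d=f['depth']
for u,v in((398,228),(393,280),(390,330),(345,165),(345,140)): print(u,v,at_d(f,310+u/5,120+v/5).round(3))
t=bot.grab_frame('top'); save(t,'t1.png',(110,170,230,290),5)
"
```

```text
tip [335. 240.] knob [397. 227.] pivot [381. 387.]
398 228 [0.567 0.257 0.146]
393 280 [0.565 0.261 0.118]
390 330 [0.564 0.266 0.089]
345 165 [0.532 0.27  0.165]
345 140 [0.53  0.271 0.177]
```

View pics/t1.png

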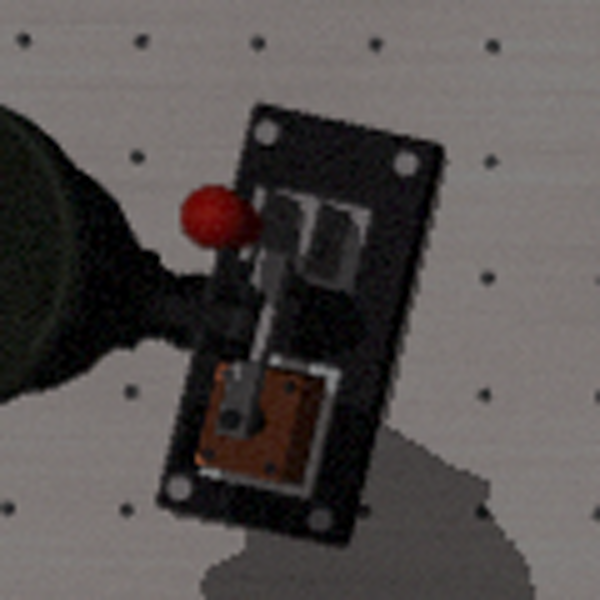

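The top view shows the fingers left of the bar, ending near crop (250,325), and the clamp still closed. The scene depth puts the fingertips near z = 0.16, where the reported TCP implies 0.12. I'll check this before I push.

```bash
python3 -c "
from h import *
s=bot.observe(); print(s['position'],s['tool_rot'],s['qpos'],s['clock'])
f=bot.grab_frame('scene'); save(f,'s2.png',(330,90,430,190),6)
t=bot.grab_frame('top')
for g,box in((f,(365,90,395,160)),(t,(135,215,170,245))):
    P=[]
    for v in range(box[1],box[3]):
        for u in range(box[0],box[2]):
            if g['depth'][v,u]>0:
                p=at_d(g,u+.0,v+.0)
                if p[2]>.1 and abs(p[0]-.526)<.03 and abs(p[1]-.278)<.04: P.append(p)
    P=np.array(P); print(len(P)); 
    if len(P): print(P[P[:,2].argsort()][:200:15].round(3))
for z in(.12,.14,.16): print(z,at_z(t,161,235,z).round(3))
"
```

```text
[0.52710984 0.27819484 0.14126005] [-3.13976078  0.00557161  1.34901489] [-0.56343629  0.56188894 -0.03307148  1.7410123   0.02690823  0.8444254
  0.73960992] 2.05
1259
[[0.517 0.274 0.16 ]
 [0.536 0.271 0.166]
 [0.533 0.27  0.17 ]
 [0.539 0.28  0.173]
 [0.539 0.278 0.176]
 [0.538 0.281 0.18 ]
 [0.532 0.261 0.183]
 [0.537 0.27  0.186]
 [0.528 0.263 0.189]
 [0.531 0.261 0.193]
 [0.533 0.268 0.196]
 [0.536 0.281 0.199]
 [0.531 0.265 0.204]
 [0.532 0.25  0.206]]
284
[[0.554 0.263 0.101]
 [0.554 0.258 0.141]
 [0.548 0.266 0.145]
 [0.555 0.269 0.148]
 [0.553 0.269 0.152]
 [0.515 0.253 0.216]
 [0.539 0.259 0.224]
 [0.526 0.244 0.23 ]
 [0.538 0.258 0.24 ]
 [0.514 0.241 0.263]
 [0.515 0.241 0.268]
 [0.523 0.24  0.271]
 [0.524 0.238 0.274]
 [0.529 0.242 0.277]]
0.12 [0.52  0.258 0.12 ]
0.14 [0.519 0.252 0.14 ]
0.16 [0.518 0.246 0.16 ]
```

View pics/s2.png

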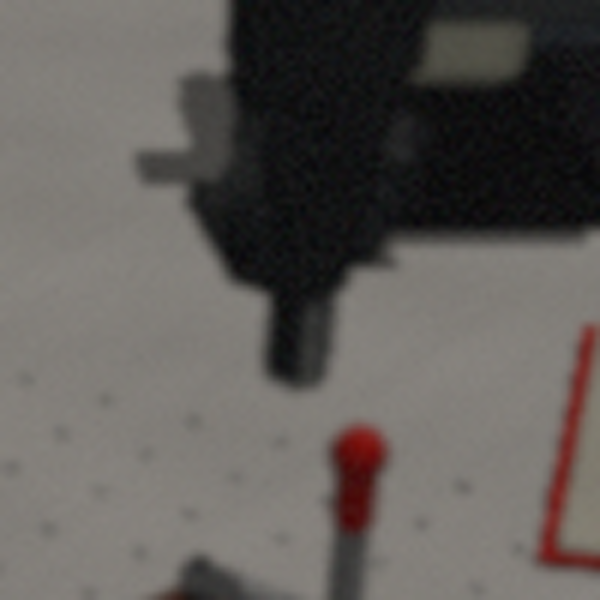

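The fingertips end at crop (297,385), well above the knob at (358,455). So either the pose reading or my frame is off in z. I'll compare with the start picture.

```bash
python3 -c "
from h import *
import pickle
f=pickle.load(open('scene0.pkl','rb'))
P=[]
for v in range(30,80):
    for u in range(310,370):
        if f['depth'][v,u]>0:
            p=at_d(f,u,v)
            if p[2]>.1 and np.hypot(p[0]-.248,p[1]-.573)<.12: P.append([*p,u,v])
P=np.array(P); print(len(P)); print(P[P[:,2].argsort()][:60:5].round(3))
s=bot.observe();print(s['position'],s['qd'],s['force'])
f=bot.grab_frame('scene')
for u in (376,378,380,382):
  print(u,[(v,*at_d(f,u,v).round(3)) for v in (144,148,150,151,152,153,154,156)])
"
```

```text
1276
[[2.34e-01 5.26e-01 2.44e-01 3.27e+02 7.60e+01]
 [2.37e-01 5.32e-01 2.46e-01 3.29e+02 7.50e+01]
 [2.78e-01 6.15e-01 2.47e-01 3.55e+02 7.00e+01]
 [2.59e-01 6.12e-01 2.49e-01 3.49e+02 6.90e+01]
 [2.56e-01 6.16e-01 2.50e-01 3.49e+02 6.80e+01]
 [2.34e-01 5.19e-01 2.51e-01 3.26e+02 7.40e+01]
 [2.18e-01 5.29e-01 2.52e-01 3.23e+02 7.20e+01]
 [2.33e-01 5.22e-01 2.53e-01 3.26e+02 7.30e+01]
 [2.72e-01 6.07e-01 2.54e-01 3.52e+02 6.80e+01]
 [2.55e-01 6.18e-01 2.55e-01 3.49e+02 6.60e+01]
 [2.78e-01 6.14e-01 2.56e-01 3.55e+02 6.70e+01]
 [2.76e-01 6.23e-01 2.57e-01 3.56e+02 6.60e+01]]
[0.52736773 0.27818857 0.14165972] [ 0.00145684 -0.00238176  0.00066025  0.00439125  0.00015907 -0.00488829
  0.00134748] [-0.13136833 -0.09722372  0.24694499]
376 [(144, np.float64(0.525), np.float64(0.264), np.float64(0.188)), (148, np.float64(0.525), np.float64(0.266), np.float64(0.178)), (150, np.float64(0.524), np.float64(0.268), np.float64(0.171)), (151, np.float64(0.526), np.float64(0.265), np.float64(0.17)), (152, np.float64(0.526), np.float64(0.265), np.float64(0.168)), (153, np.float64(0.522), np.float6
[... 999 characters left out ...]
 np.float64(0.535), np.float64(0.268), np.float64(0.166)), (154, np.float64(0.534), np.float64(0.27), np.float64(0.163)), (156, np.float64(0.387), np.float64(0.604), np.float64(0.002))]
382 [(144, np.float64(0.535), np.float64(0.275), np.float64(0.186)), (148, np.float64(0.536), np.float64(0.274), np.float64(0.177)), (150, np.float64(0.536), np.float64(0.275), np.float64(0.172)), (151, np.float64(0.538), np.float64(0.272), np.float64(0.171)), (152, np.float64(0.537), np.float64(0.275), np.float64(0.167)), (153, np.float64(0.536), np.float64(0.277), np.float64(0.164)), (154, np.float64(0.383), np.float64(0.627), np.float64(-0.0)), (156, np.float64(0.391), np.float64(0.61), np.float64(0.001))]
```

The same roughly 36 mm offset shows in the start picture and again now, with fingertips at reading +19 mm instead of −17. I trust the cameras, so true TCP z = reading + 0.036. I'll go down by that amount.

Call:
{"api": "arm_command", "payload": {
  "targets": [
    [0, 0, 13, 0, 0, 0],
    [0, 0, 13, 0, 0, 0],
    [0, 0, 12, 0, 0, 0],
    [0, 0, 0, 0, 0, 0]
  ]
}}

```text
clock: 2.6
position: [0.5275, 0.2781, 0.1013]
tool_rot: [3.142, 0.004, 1.349]
force: [-0.1, 0.0, -0.2]
grip_width: 0.0005
```

```bash
python3 -c "
from h import *
f=bot.grab_frame('scene'); save(f,'s3.png',(330,110,430,210),5)
go(.582,.266,.103,78)"
```

```text
t 2.65 pos [527.9 278.3 102. ] yaw 77.3 tilt 0.19
tool shift mm [-0.1 55.5 -0.9] turn wz deg -0.7
```

View pics/s3.png

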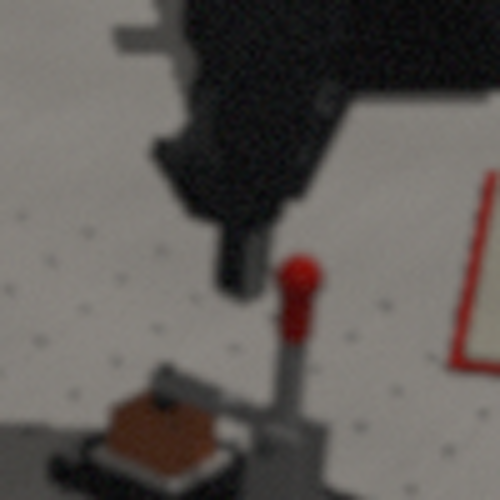

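The fingertips at crop (240,298) are now level with the lower ball and grip at (298,300), on the block side. Pushing.

Call:
{"api": "arm_command", "payload": {
  "targets": [
    [0, 9, 0, 0, 0, 0],
    [0, 9, 0, 0, 0, 0],
    [0, 9, 0, 0, 0, 0],
    [0, 9, 0, 0, 0, 0],
    [0, 9, 0, 0, 0, 0],
    [0, 9, 0, 0, 0, 0],
    [0, 0, 0, 0, 0, 0]
  ]
}}

```text
clock: 3.35
position: [0.586, 0.2651, 0.1028]
tool_rot: [3.141, 0.003, 1.348]
force: [0.0, -0.2, 0.7]
grip_width: 0.0001
```

```bash
python3 -c "
from h import *
f=bot.grab_frame('scene'); save(f,'s4.png',(330,110,450,230),5)
print(bot.observe()['force'])
go(.582,.266,.103,78)"
```

```text
[-0.1140628  -0.0182376  -0.44344574]
t 3.4 pos [585.3 265.4 102.7] yaw 77.3 tilt 0.17
tool shift mm [-0.1 -3.4 -0.3] turn wz deg -0.7
```

View pics/s4.png

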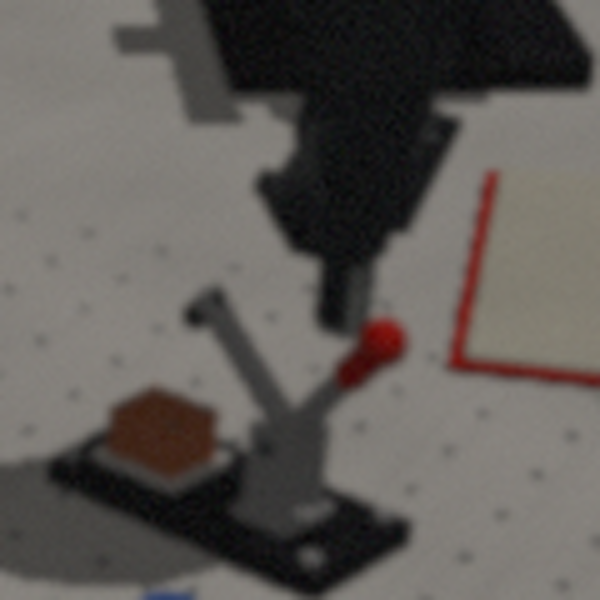

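The bar is rising, the knob at crop (382,340) has passed 0.5 rad, and nothing touches the fingers. I'll lift and check by depth.

Call:
{"api": "arm_command", "payload": {
  "targets": [
    [0, 0, -30, 0, 0, 0],
    [0, 0, -30, 0, 0, 0],
    [0, 0, -30, 0, 0, 0],
    [0, 0, 0, 0, 0, 0]
  ]
}}

```text
clock: 3.8
position: [0.5849, 0.2655, 0.1953]
tool_rot: [3.142, 0.004, 1.349]
force: [-0.0, 0.4, -0.8]
grip_width: -0.0003
```

```bash
cat >> h.py <<'E'
def redpt(f,x,y,r,zmin):
    c=cv2.cvtColor(f["color"],cv2.COLOR_RGB2HSV).astype(int); m=((c[...,0]<8)|(c[...,0]>172))&(c[...,1]>130)&(c[...,2]>50)
    P=np.array([at_d(f,u,v) for v,u in zip(*np.nonzero(m)) if f["depth"][v,u]>0]); 
    P=P[(np.hypot(P[:,0]-x,P[:,1]-y)<r)&(P[:,2]>zmin)]; return P.mean(0),len(P)
E
python3 -c "
from h import *
f=bot.grab_frame('scene'); print(redpt(f,.6,.26,.12,.03))
go(.487,.2825,.15,78)"
```

```text
(array([0.61876147, 0.24834742, 0.10265794]), 90)
t 3.85 pos [584.1 265.2 193.4] yaw 77.3 tilt 0.32
tool shift mm [ -4.2 -98.5  43.6] turn wz deg -0.7
```

Call:
{"api": "arm_command", "payload": {
  "targets": [
    [-1, -33, 0, 0, 0, -0.7],
    [-1, -33, 0, 0, 0, 0],
    [-2, -32, 0, 0, 0, 0],
    [0, 0, 0, 0, 0, 0],
    [0, 0, 0, 0, 0, 0],
    [0, 0, 0, 0, 0, 0]
  ],
  "grip": 80,
  "grip_force": 60
}}

```text
clock: 4.45
position: [0.4829, 0.2814, 0.1899]
tool_rot: [-3.138, 0.008, 1.362]
force: [0.2, -0.3, -0.2]
grip_width: 0.0681
```

```bash
python3 -c "
from h import *
f=bot.grab_frame('scene'); print(redpt(f,.6,.26,.12,.03))
save(f,'s5.png',(320,100,460,230),5)
c=cv2.cvtColor(f['color'],cv2.COLOR_RGB2HSV).astype(int)
P=[]
for v in range(180,215):
  for u in range(345,385):
    if 4<=c[v,u,0]<=20 and c[v,u,1]>90 and f['depth'][v,u]>0: P.append(at_d(f,u,v))
P=np.array(P); T=P[P[:,2]>.043]; print(len(P),len(T),T.mean(0),np.percentile(P,[5,95],0)); print(cv2.minAreaRect((T[:,:2]*1000).astype(np.float32)))
go(.487,.2825,.15,78)"
```

```text
(array([0.63636699, 0.24556424, 0.07399824]), 95)
266 110 [0.49053418 0.28022917 0.04592862] [[0.4691954  0.26286901 0.02304954]
 [0.51025915 0.29485129 0.04740375]]
((490.24224853515625, 280.81768798828125), (36.56062316894531, 40.54038619995117), 79.3569107055664)
t 4.5 pos [483.2 281.3 189.9] yaw 78.0 tilt 0.49
tool shift mm [ 2.3  3.6 39.8] turn wz deg -0.0
```

View pics/s5.png

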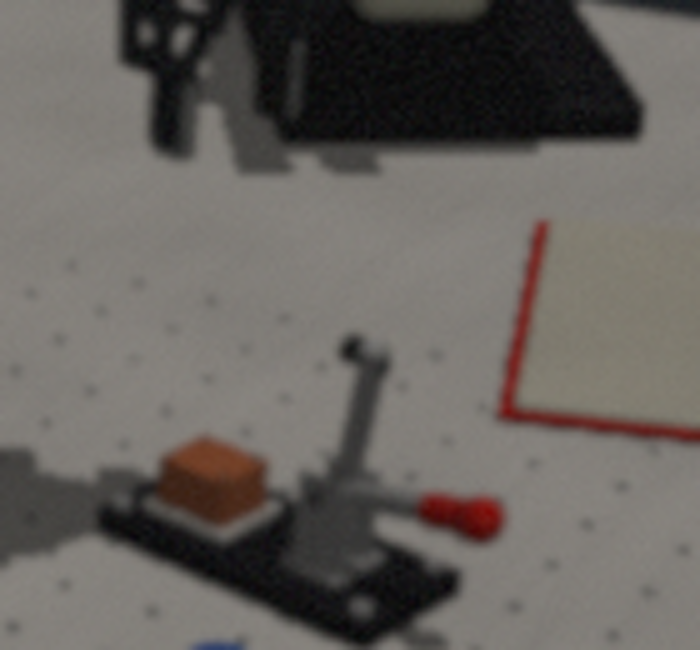

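The clamp is fully open: the bar is upright at crop (360,420) and the knob is down at (485,518). The block is free at about (0.489,0.2815). Going down in stages.

Call:
{"api": "arm_command", "payload": {
  "targets": [
    [1, 5, 25, 0, 0, 0],
    [0, 0, 30, 0, 0, 0],
    [0, 0, 30, 0, 0, 0],
    [0, 0, 30, 0, 0, 0],
    [0, 0, 20, 0, 0, 0],
    [0, 0, 0, 0, 0, 0]
  ]
}}

```text
clock: 5.1
position: [0.4929, 0.2787, 0.049]
tool_rot: [-3.141, 0.007, 1.356]
force: [0.2, 0.5, 0.0]
grip_width: 0.0682
```

```bash
python3 -c "
from h import *
f=bot.grab_frame('scene'); save(f,'s6.png',(320,120,440,220),6)
go(.489,.2815,.005,78)"
```

```text
t 5.15 pos [493.5 278.9  50.3] yaw 77.7 tilt 0.34
tool shift mm [ 1.8 -4.9 45.3] turn wz deg -0.3
```

View pics/s6.png

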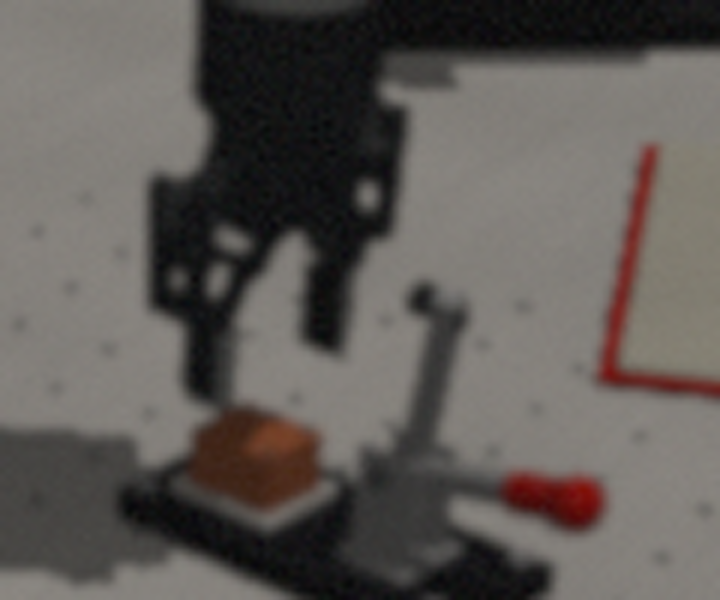

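The jaws straddle the block: near finger at crop (205,385), far finger at (325,335), block top at (258,432). Descending to reading z ≈ 0.004.

Call:
{"api": "arm_command", "payload": {
  "targets": [
    [2, -5, 12, 0, 0, 0],
    [0, 0, 12, 0, 0, 0],
    [0, 0, 12, 0, 0, 0],
    [0, 0, 9, 0, 0, 0],
    [0, 0, 0, 0, 0, 0]
  ]
}}

```text
clock: 5.65
position: [0.4909, 0.2828, 0.0045]
tool_rot: [3.138, 0.003, 1.355]
force: [-0.9, -0.8, -0.2]
grip_width: 0.0685
```

```bash
python3 -c "
from h import *
print(bot.observe()['force'])
go(.489,.2815,.004,78)"
```

```text
[-0.89607242 -0.79018178 -0.23046555]
t 5.65 pos [490.9 282.8   4.5] yaw 77.7 tilt 0.26
tool shift mm [-1.7 -1.5  0.5] turn wz deg -0.3
```

Call:
{"api": "arm_command", "payload": {
  "targets": [
    [-1, -1, 0, 0, 0, 0],
    [0, 0, 0, 0, 0, 0],
    [0, 0, 0, 0, 0, 0],
    [0, 0, 0, 0, 0, 0],
    [0, 0, 0, 0, 0, 0]
  ],
  "grip": 20
}}

```text
clock: 6.15
position: [0.4902, 0.2829, 0.0056]
tool_rot: [3.137, 0.001, 1.356]
force: [0.1, 1.1, -2.8]
grip_width: 0.035
```

Call:
{"api": "arm_command", "payload": {
  "targets": [
    [0, 0, -8, 0, 0, 0],
    [0, 0, -12, 0, 0, 0],
    [0, 0, -15, 0, 0, 0],
    [0, 0, -15, 0, 0, 0],
    [0, 0, -15, 0, 0, 0],
    [0, 0, -10, 0, 0, 0],
    [0, 0, 0, 0, 0, 0],
    [0, 0, 0, 0, 0, 0]
  ]
}}

```text
clock: 6.95
position: [0.4898, 0.2815, 0.0882]
tool_rot: [3.136, 0.002, 1.354]
force: [-0.3, 0.5, -4.5]
grip_width: 0.0352
```

```bash
python3 -c "
from h import *
f=bot.grab_frame('scene'); save(f,'s7.png',(320,120,440,220),6)
print(bot.observe()['force'],bot.observe()['grip_width'])
go(.613,-.0303,.08,69.2)"
```

```text
[-0.2273054  -0.22865377 -3.63217406] 0.035015650400371155
t 7.0 pos [489.8 281.5  88.1] yaw 77.6 tilt 0.32
tool shift mm [-278.   187.3    9.6] turn wz deg 8.4
```

View pics/s7.png

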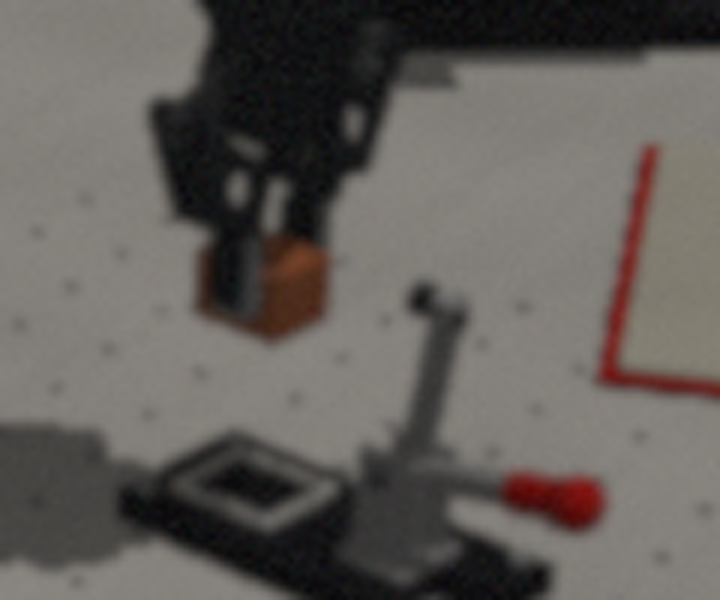

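The block is lifted out of the nest, gripped at crop (262,285), and the clamp stays open. Next, on to the tray.

Call:
{"api": "arm_command", "payload": {
  "targets": [
    [-35, 0, 0, 0, 0, 0],
    [-40, 10, 0, 0, 0, 0],
    [-40, 30, 0, 0, 0, 0],
    [-40, 35, 0, 0, 0, 0],
    [-40, 37, 0, 0, 0, 0],
    [-40, 37, 0, 0, 0, 0],
    [-30, 30, 0, 0, 0, 0],
    [0, 0, 0, 0, 0, 0]
  ]
}}

```text
clock: 7.8
position: [0.602, -0.0135, 0.0833]
tool_rot: [-3.14, 0.005, 1.36]
force: [-0.6, 0.6, -3.9]
grip_width: 0.0352
```

Call:
{"api": "arm_command", "payload": {
  "targets": [
    [0, 0, 0, 0, 0, 4],
    [0, 0, 0, 0, 0, 4],
    [0, 0, 0, 0, 0, 0],
    [0, 0, 0, 0, 0, 0]
  ]
}}

```text
clock: 8.2
position: [0.6006, -0.016, 0.0797]
tool_rot: [-3.136, 0.007, 1.214]
force: [-0.8, 1.0, -2.6]
grip_width: 0.0349
```

```bash
python3 -c "
from h import *
print(bot.observe()['force'],bot.observe()['grip_width'])
go(.6125,-.0303,.03,69.3)"
```

```text
[-0.81035583  0.97538643 -2.6080665 ] 0.03486996744436216
t 8.2 pos [600.6 -16.   79.7] yaw 69.6 tilt 0.53
tool shift mm [-8.9 16.4 49.6] turn wz deg 0.3
```

Call:
{"api": "arm_command", "payload": {
  "targets": [
    [-9, 17, 10, 0, 0, 0],
    [0, 0, 20, 0, 0, 0],
    [0, 0, 20, 0, 0, 0],
    [0, 0, 0, 0, 0, 0],
    [0, 0, 0, 0, 0, 0]
  ]
}}

```text
clock: 8.7
position: [0.6132, -0.0295, 0.0279]
tool_rot: [-3.135, 0.007, 1.225]
force: [0.2, 0.1, -2.7]
grip_width: 0.0348
```

```bash
python3 -c "
from h import *
f=bot.grab_frame('scene'); save(f,'s8.png',(290,210,410,310),6)
go(.6125,-.0303,-.003,69.3)"
```

```text
t 8.75 pos [613.1 -29.5  27.9] yaw 70.2 tilt 0.54
tool shift mm [-0.8 -0.1 30.9] turn wz deg 0.9
```

View pics/s8.png

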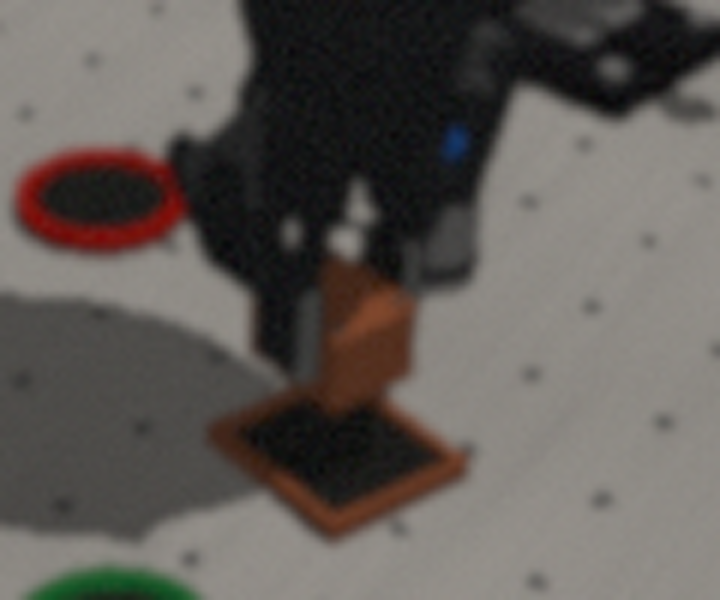

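The block hangs over the tray, its near lower corner at crop (343,410) and the tray's inner near corner at (335,505), well placed. Lowering gently.

Call:
{"api": "arm_command", "payload": {
  "targets": [
    [-1, 0, 10, 0, 0, 0.9],
    [0, 0, 9, 0, 0, 0],
    [0, 0, 6, 0, 0, 0],
    [0, 0, 4, 0, 0, 0],
    [0, 0, 2, 0, 0, 0],
    [0, 0, 0, 0, 0, 0]
  ]
}}

```text
clock: 9.35
position: [0.6134, -0.0302, -0.0038]
tool_rot: [-3.137, 0.006, 1.209]
force: [1.1, 0.1, -2.8]
grip_width: 0.0349
```

```bash
python3 -c "
from h import *
print(bot.observe()['force'])
go(.6125,-.0303,-.005,69.3)"
```

```text
[ 1.09375247  0.07403467 -2.77126947]
t 9.35 pos [613.4 -30.2  -3.8] yaw 69.3 tilt 0.42
tool shift mm [-0.4 -0.8  1.2] turn wz deg -0.0
```

Call:
{"api": "arm_command", "payload": {
  "targets": [
    [0, 0, 1, 0, 0, 0],
    [0, 0, 1, 0, 0, 0],
    [0, 0, 0, 0, 0, 0]
  ]
}}

```text
clock: 9.65
position: [0.6137, -0.0302, -0.0055]
tool_rot: [-3.138, 0.006, 1.21]
force: [0.6, 0.2, -2.3]
grip_width: 0.0347
```

Call:
{"api": "arm_command", "payload": {
  "targets": [
    [0, 0, 1, 0, 0, 0],
    [0, 0, 0, 0, 0, 0]
  ]
}}

```text
clock: 9.85
position: [0.614, -0.0302, -0.0055]
tool_rot: [-3.139, 0.005, 1.209]
force: [-0.3, 0.6, -2.5]
grip_width: 0.0352
```

Call:
{"api": "arm_command", "payload": {
  "targets": [
    [0, 0, 1.5, 0, 0, 0],
    [0, 0, 0, 0, 0, 0]
  ]
}}

```text
clock: 10.05
position: [0.6142, -0.0302, -0.0055]
tool_rot: [-3.139, 0.005, 1.209]
force: [0.6, -0.2, -3.7]
grip_width: 0.0349
```

Call:
{"api": "arm_command", "payload": {
  "targets": [
    [0, 0, 1.5, 0, 0, 0],
    [0, 0, 0, 0, 0, 0]
  ]
}}

```text
clock: 10.25
position: [0.6145, -0.0302, -0.0057]
tool_rot: [-3.14, 0.005, 1.209]
force: [0.5, 0.1, -3.2]
grip_width: 0.0347
```

Call:
{"api": "arm_command", "payload": {
  "targets": [
    [0, 0, 3, 0, 0, 0],
    [0, 0, 0, 0, 0, 0]
  ]
}}

```text
clock: 10.45
position: [0.615, -0.0302, -0.0053]
tool_rot: [-3.141, 0.004, 1.209]
force: [0.5, 0.4, -3.6]
grip_width: 0.0349
```

```bash
python3 -c "
from h import *
f=bot.grab_frame('scene')
for i in range(3): print(bot.observe()['force'].round(1))
c=cv2.cvtColor(f['color'],cv2.COLOR_RGB2HSV).astype(int)
P=[]
for v in range(255,300):
  for u in range(325,372):
    if 4<=c[v,u,0]<=20 and c[v,u,1]>90 and f['depth'][v,u]>0: P.append(at_d(f,u,v))
P=np.array(P); z=P[:,2]; T=P[z>.015]; print(len(T),np.percentile(T,[2,98],0),np.histogram(z,bins=np.arange(0,.06,.004)))
go(.6125,-.0303,-.007,69.3)"
```

```text
[ 0.7 -1.1 -2.6]
[ 0.7 -1.1 -2.6]
[ 0.7 -1.1 -2.6]
267 [[ 0.60412342 -0.05431578  0.01636143]
 [ 0.63739847 -0.01496906  0.03771339]] (array([ 27, 164, 131,  29,  26,  23,  24,  30, 105,  53,   0,   0,   1,
         0]), array([0.   , 0.004, 0.008, 0.012, 0.016, 0.02 , 0.024, 0.028, 0.032,
       0.036, 0.04 , 0.044, 0.048, 0.052, 0.056]))
t 10.5 pos [615.1 -30.2  -5.4] yaw 69.3 tilt 0.25
tool shift mm [-1.  -2.4  1.6] turn wz deg -0.0
```

The block top measures about 34–37 mm, which matches resting on the floor, and the descent stopped exactly where predicted. Releasing and retreating straight up.

Call:
{"api": "arm_command", "payload": {
  "targets": [
    [0, 0, 0, 0, 0, 0],
    [0, 0, 0, 0, 0, 0],
    [0, 0, 0, 0, 0, 0],
    [0, 0, -15, 0, 0, 0],
    [0, 0, -30, 0, 0, 0],
    [0, 0, -35, 0, 0, 0],
    [0, 0, -30, 0, 0, 0],
    [0, 0, 0, 0, 0, 0]
  ],
  "grip": 65
}}

```text
clock: 11.3
position: [0.6151, -0.0298, 0.1104]
tool_rot: [-3.14, 0.005, 1.209]
force: [0.8, 0.2, -0.5]
grip_width: 0.0556
```

```bash
python3 -c "
from h import *
f=bot.grab_frame('scene')
c=cv2.cvtColor(f['color'],cv2.COLOR_RGB2HSV).astype(int)
P=[]
for v in range(250,305):
  for u in range(322,375):
    if 4<=c[v,u,0]<=20 and c[v,u,1]>90 and f['depth'][v,u]>0: P.append(at_d(f,u,v))
P=np.array(P); z=P[:,2]; T=P[(z>.029)&(z<.045)]; print(np.median(T[:,2]),cv2.minAreaRect((T[:,:2]*1000).astype(np.float32)))
P=P[z<.013]; print(cv2.minAreaRect((P[:,:2]*1000).astype(np.float32)))
save(f,'s9.png',(290,210,410,310),6)
print(bot.observe()['grip_width'])
go(.589,.088,.12)"
```

```text
0.03479989357282564 ((612.9996337890625, -31.610326766967773), (35.230140686035156, 42.09406661987305), 67.6666259765625)
((616.4404907226562, -30.480270385742188), (62.15959930419922, 66.90448760986328), 68.0164794921875)
0.055878011901463506
t 11.35 pos [614.4 -29.8 108.8] yaw 69.3 tilt 0.34
tool shift mm [101.1 -65.5 -11.6] turn wz deg None
```

View pics/s9.png

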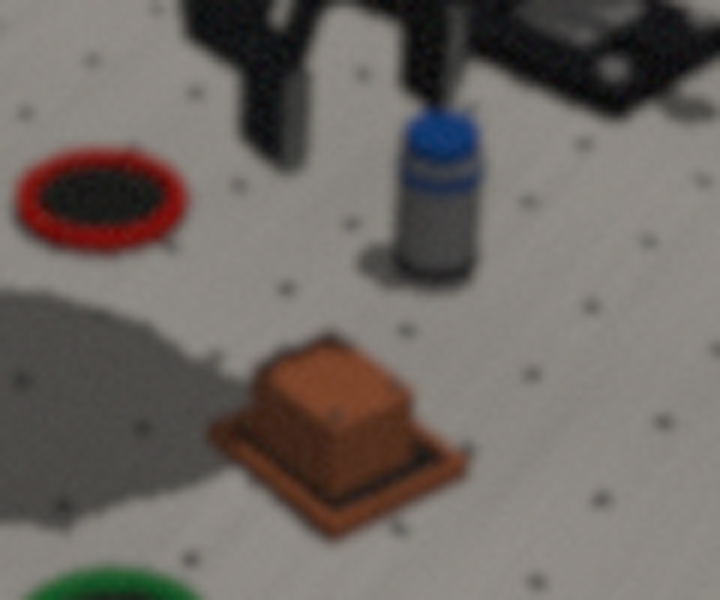

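The block sits square in the tray, its top at 34.8 mm and level with the floor of the tray. On to blue at (0.589,0.088).

Call:
{"api": "arm_command", "payload": {
  "targets": [
    [33, -22, 0, 0, 0, 0],
    [34, -22, 0, 0, 0, 0],
    [34, -22, 0, 0, 0, 0],
    [0, 0, 0, 0, 0, 0],
    [0, 0, 0, 0, 0, 0]
  ]
}}

```text
clock: 11.85
position: [0.5862, 0.0907, 0.1072]
tool_rot: [-3.137, 0.007, 1.207]
force: [-0.3, -1.1, 0.9]
grip_width: 0.0557
```

```bash
python3 -c "
from h import *
go(.589,.088,.002)
f=bot.grab_frame('scene')
c=cv2.cvtColor(f['color'],cv2.COLOR_RGB2HSV).astype(int)
for n,h0,h1,x,y,h in (('B',100,125,.589,.088,.062),('G',50,85,.474,-.1025,.052),('R',172,188,.4268,-.2304,.042)):
  m=((c[...,0]>=h0)&(c[...,0]<=h1)|(c[...,0]<=h1-180))&(c[...,1]>110)&(c[...,2]>40)
  Q=[]
  for v,u in zip(*np.nonzero(m)):
    if f['depth'][v,u]>0:
      p=at_d(f,u,v)
      if np.hypot(p[0]-x,p[1]-y)<.035 and p[2]>h-.004 and p[2]<h+.02: Q.append(p)
  Q=np.array(Q); print(n,len(Q),len(Q) and ((Q.min(0)+Q.max(0))/2).round(4),len(Q) and Q.mean(0).round(4))
"
```

```text
t 11.85 pos [586.2  90.7 107.2] yaw 69.1 tilt 0.47
tool shift mm [ -0.8   4.  105.2] turn wz deg None
B 72 [0.5924 0.0867 0.0621] [0.5921 0.0843 0.0623]
G 87 [ 0.4775 -0.1041  0.0517] [ 0.4785 -0.106   0.0525]
R 133 [ 0.429  -0.2322  0.0411] [ 0.4299 -0.2324  0.0414]
```

Call:
{"api": "arm_command", "payload": {
  "targets": [
    [-1.5, 5, 15, 0, 0, 0],
    [0, 0, 25, 0, 0, 0],
    [0, 0, 25, 0, 0, 0],
    [0, 0, 20, 0, 0, 0],
    [0, 0, 14, 0, 0, 0],
    [0, 0, 6, 0, 0, 0],
    [0, 0, 0, 0, 0, 0]
  ],
  "grip_force": 40
}}

```text
clock: 12.6
position: [0.5906, 0.0798, -0.0058]
tool_rot: [-3.136, 0.009, 1.199]
force: [-1.0, 0.6, -0.1]
grip_width: 0.0552
```

```bash
python3 -c "
from h import *
print(bot.observe()['force'])
go(.5905,.0875,.002)"
```

```text
[-0.96690473  0.58353238 -0.12023329]
t 12.6 pos [590.6  79.8  -5.8] yaw 68.7 tilt 0.6
tool shift mm [ 7.1 -2.9 -7.8] turn wz deg None
```

```bash
cat >> h.py <<'E'
_go=go
def go(x,y,z,yaw=None):
    _go(x,y,z,yaw); from scipy.spatial.transform import Rotation as Ro
    s=bot.observe(); A=Ro.from_euler("xyz",s["tool_rot"]); B=Ro.from_euler("xyz",[np.pi,0,s["tool_rot"][2]])
    print("level fix deg",np.degrees((A.inv()*B).as_rotvec()).round(2),"F",s["force"].round(1),"w",round(s["grip_width"],4))
E
python3 -c "
from h import *
go(.5905,.0875,.002)"
```

```text
t 12.6 pos [590.6  79.8  -5.8] yaw 68.7 tilt 0.6
tool shift mm [ 7.1 -2.9 -7.8] turn wz deg None
level fix deg [-0.3   0.52 -0.  ] F [-1.   0.6 -0.1] w 0.0552
```

Call:
{"api": "arm_command", "payload": {
  "targets": [
    [4, -2, -4, 0, 0, 0],
    [3, -1, -4, 0, 0, 0],
    [0, 0, 0, 0, 0, 0]
  ]
}}

```text
clock: 12.9
position: [0.5916, 0.0881, 0.0047]
tool_rot: [-3.138, 0.008, 1.199]
force: [0.4, 0.0, -0.4]
grip_width: 0.0556
```

```bash
python3 -c "
from h import *
go(.5905,.0875,.002)"
```

```text
t 12.9 pos [591.6  88.1   4.7] yaw 68.7 tilt 0.48
tool shift mm [-0.9 -0.8  2.7] turn wz deg None
level fix deg [-0.19  0.44 -0.  ] F [ 0.4  0.  -0.4] w 0.0556
```

Level up a touch, then close.

Call:
{"api": "arm_command", "payload": {
  "targets": [
    [0, 0, 1, 0, 0.4, 0],
    [0, 0, 0, 0, 0, 0]
  ]
}}

```text
clock: 13.1
position: [0.5923, 0.0886, 0.0049]
tool_rot: [-3.14, -0.001, 1.2]
force: [-0.2, 0.1, -0.3]
grip_width: 0.0558
```

Call:
{"api": "arm_command", "payload": {
  "targets": [
    [0, 0, 0, 0, 0, 0],
    [0, 0, 0, 0, 0, 0],
    [0, 0, 0, 0, 0, 0],
    [0, 0, 0, 0, 0, 0],
    [0, 0, 0, 0, 0, 0]
  ],
  "grip": 15
}}

```text
clock: 13.6
position: [0.5925, 0.0885, 0.0054]
tool_rot: [-3.14, -0.002, 1.199]
force: [-0.2, 0.2, 2.2]
grip_width: 0.031
```

Call:
{"api": "arm_command", "payload": {
  "targets": [
    [0, 0, -10, 0, 0, 0],
    [0, 0, -20, 0, 0, 0],
    [0, 0, -25, 0, 0, 0],
    [0, 0, -25, 0, 0, 0],
    [0, 0, -15, 0, 0, 0],
    [0, 0, 0, 0, 0, 0]
  ]
}}

```text
clock: 14.2
position: [0.5916, 0.0878, 0.1055]
tool_rot: [-3.139, -0.0, 1.199]
force: [0.2, 0.1, -2.1]
grip_width: 0.0311
```

```bash
python3 -c "
from h import *
go(.5797,-.298,.1)"
```

```text
t 14.2 pos [591.6  87.8 105.5] yaw 68.7 tilt 0.16
tool shift mm [-363.8  129.1    5.1] turn wz deg None
level fix deg [-0.16 -0.01  0.  ] F [ 0.2  0.1 -2.1] w 0.0311
```

Call:
{"api": "arm_command", "payload": {
  "targets": [
    [-45, 16, 0, 0, 0, 0],
    [-45, 16, 0, 0, 0, 0],
    [-45, 16, 0, 0, 0, 0],
    [-45, 16, 0, 0, 0, 0],
    [-45, 16, 0, 0, 0, 0],
    [-45, 16, 0, 0, 0, 0],
    [-45, 16, 0, 0, 0, 0],
    [-30, 11, 0, 0, 0, 0]
  ]
}}

```text
clock: 15.0
position: [0.5801, -0.2844, 0.0999]
tool_rot: [-3.134, -0.003, 1.21]
force: [1.2, -0.4, -1.4]
grip_width: 0.0308
```

```bash
cat >> h.py <<'E'
def blobs(cam):
    f=bot.grab_frame(cam); c=cv2.cvtColor(f["color"],cv2.COLOR_RGB2HSV).astype(int)
    for n,h0,h1,x,y in (('cupB',100,125,.58,-.298),('cupG',50,85,.601,-.1524),('cupR',172,188,.4624,.0567)):
        m=((c[...,0]>=h0)&(c[...,0]<=h1)|(c[...,0]<=h1-180))&(c[...,1]>100)&(c[...,2]>40)
        Q=[]
        for v,u in zip(*np.nonzero(m)):
            p=at_z(f,u,v,.008)
            if np.hypot(p[0]-x,p[1]-y)<.045 and abs(at_d(f,u,v)[2]-.006)<.01: Q.append(p[:2]*1000)
        Q=np.array(Q); print(cam,n,len(Q),len(Q) and ((Q.min(0)+Q.max(0))/2).round(1), len(Q) and np.ptp(Q,axis=0).round(1))
E
python3 -c "
from h import *
blobs('scene')
go(.5797,-.298,.05)"
```

```text
scene cupB 527 [ 583.2 -300.4] [66.  66.5]
scene cupG 366 [ 605.3 -154.4] [63.4 65.5]
scene cupR 278 [466.1  53.9] [67.7 69.8]
t 15.05 pos [ 579.  -290.    99.8] yaw 69.1 tilt 0.4
tool shift mm [-7.2  3.9 49.8] turn wz deg None
level fix deg [-0.39  0.02 -0.  ] F [-6.7 -6.5 -2.3] w 0.031
```

Call:
{"api": "arm_command", "payload": {
  "targets": [
    [-7.5, 5.5, 5, -0.4, 0, 0],
    [0, 0, 20, 0, 0, 0],
    [0, 0, 20, 0, 0, 0],
    [0, 0, 10, 0, 0, 0],
    [0, 0, 0, 0, 0, 0]
  ]
}}

```text
clock: 15.55
position: [0.5799, -0.3008, 0.0393]
tool_rot: [-3.14, 0.0, 1.204]
force: [-0.0, -0.3, -0.4]
grip_width: 0.0307
```

```bash
python3 -c "
from h import *
go(.5815,-.299,.0095)"
```

```text
t 15.55 pos [ 579.9 -300.8   39.3] yaw 69.0 tilt 0.11
tool shift mm [ 2.2  0.9 29.8] turn wz deg None
level fix deg [-0.11  0.02 -0.  ] F [-0.  -0.3 -0.4] w 0.0307
```

Call:
{"api": "arm_command", "payload": {
  "targets": [
    [2, 1, 10, 0, 0, 0],
    [0, 0, 10, 0, 0, 0],
    [0, 0, 6, 0, 0, 0],
    [0, 0, 2, 0, 0, 0],
    [0, 0, 0, 0, 0, 0]
  ]
}}

```text
clock: 16.05
position: [0.5829, -0.2981, 0.0101]
tool_rot: [-3.141, 0.0, 1.206]
force: [0.1, -0.3, -2.1]
grip_width: 0.0311
```

```bash
python3 -c "
from h import *
go(.5815,-.299,.0095)"
```

```text
t 16.05 pos [ 582.9 -298.1   10.1] yaw 69.1 tilt 0.02
tool shift mm [-1.3 -1.   0.6] turn wz deg None
level fix deg [-0.02  0.   -0.  ] F [ 0.1 -0.3 -2.1] w 0.0311
```

Call:
{"api": "arm_command", "payload": {
  "targets": [
    [-0.5, -0.5, 1.5, 0, 0, 0],
    [0, 0, 1, 0, 0, 0],
    [0, 0, 0, 0, 0, 0]
  ]
}}

```text
clock: 16.35
position: [0.5832, -0.2986, 0.0099]
tool_rot: [3.14, -0.0, 1.206]
force: [-0.5, -0.0, -1.9]
grip_width: 0.031
```

Call:
{"api": "arm_command", "payload": {
  "targets": [
    [0, 0, 0, 0, 0, 0],
    [0, 0, 0, 0, 0, 0],
    [0, 0, 0, 0, 0, 0],
    [0, 0, -15, 0, 0, 0],
    [0, 0, -30, 0, 0, 0],
    [0, 0, -35, 0, 0, 0],
    [0, 0, -20, 0, 0, 0],
    [0, 0, 0, 0, 0, 0]
  ],
  "grip": 65
}}

```text
clock: 17.15
position: [0.5833, -0.2992, 0.1182]
tool_rot: [3.137, 0.0, 1.205]
force: [-0.8, -0.4, -0.2]
grip_width: 0.0555
```

```bash
cat >> h.py <<'E'
def caps(cam):
    f=bot.grab_frame(cam); c=cv2.cvtColor(f["color"],cv2.COLOR_RGB2HSV).astype(int)
    for n,h0,h1,h in (('B',100,125,.062),('G',50,85,.052),('R',172,188,.042)):
        m=((c[...,0]>=h0)&(c[...,0]<=h1)|(c[...,0]<=h1-180))&(c[...,1]>110)&(c[...,2]>40)
        Q=np.array([at_d(f,u,v) for v,u in zip(*np.nonzero(m)) if f["depth"][v,u]>0])
        Q=Q[(Q[:,2]>h-.006)&(Q[:,2]<h+.012)&(Q[:,0]<.75)&(Q[:,0]>.3)&(abs(Q[:,1]+.1)<.25)&(np.hypot(Q[:,0]-.64,Q[:,1]-.245)>.08)]
        print(cam,n,len(Q),len(Q) and ((Q.min(0)+Q.max(0))/2*1000).round(1),len(Q) and (np.median(Q,axis=0)*1000).round(1))
E
python3 -c "
from h import *
caps('scene')
go(.428,-.2313,.1)"
```

```text
scene B 184 [ 582.8 -299.2   64.3] [ 583.5 -300.7   65.7]
scene G 0 0 0
scene R 90 [ 428.5 -235.1   40.3] [ 428.5 -236.9   41.3]
t 17.2 pos [ 583.  -299.   116.9] yaw 69.1 tilt 0.19
tool shift mm [   7.9 -169.    16.4] turn wz deg None
level fix deg [ 0.19 -0.   -0.  ] F [0.  0.4 0.6] w 0.0552
```

Blue stands centred in its cup, its cap at (582.8,−299.2) and the cup at (583.2,−300.4) by the same camera. Scene-camera positions agree with the arm to about 1 mm, so I'll use those. Next is red at (0.429,−0.2323).

Call:
{"api": "arm_command", "payload": {
  "targets": [
    [1.5, -34, 0, 0, 0, 0],
    [1.5, -34, 0, 0, 0, 0],
    [1.5, -34, 0, 0, 0, 0],
    [1.5, -34, 0, 0, 0, 0],
    [1.5, -32, 0, 0, 0, 0],
    [0, 0, 0, 0, 0, 0],
    [0, 0, 0, 0, 0, 0]
  ]
}}

```text
clock: 17.9
position: [0.42, -0.2281, 0.1134]
tool_rot: [-3.14, -0.0, 1.206]
force: [1.1, -0.3, -0.5]
grip_width: 0.0554
```

```bash
python3 -c "
from h import *
caps('scene')
go(.429,-.2323,.05)"
```

```text
scene B 185 [ 582.5 -299.7   64.2] [ 583.4 -300.4   65.8]
scene G 88 [ 478.  -105.8   51. ] [ 479.3 -106.2   53. ]
scene R 141 [ 518.9 -129.2   40.3] [ 430.4 -232.8   41.1]
t 17.95 pos [ 419.9 -228.1  113.3] yaw 69.1 tilt 0.13
tool shift mm [-0.7 10.2 63.3] turn wz deg None
level fix deg [-0.13 -0.01  0.  ] F [ 0.1  0.4 -0.3] w 0.0555
```

Call:
{"api": "arm_command", "payload": {
  "targets": [
    [-0.5, 10, 15, 0, 0, 0],
    [0, 0, 22, 0, 0, 0],
    [0, 0, 22, 0, 0, 0],
    [0, 0, 8, 0, 0, 0],
    [0, 0, 0, 0, 0, 0]
  ]
}}

```text
clock: 18.45
position: [0.4325, -0.2334, 0.0434]
tool_rot: [-3.141, -0.0, 1.206]
force: [0.0, -0.2, 1.0]
grip_width: 0.0557
```

```bash
python3 -c "
from h import *
go(.429,-.2323,-.007)"
```

```text
t 18.45 pos [ 432.5 -233.4   43.4] yaw 69.1 tilt 0.04
tool shift mm [-0.2 -3.6 50.4] turn wz deg None
level fix deg [-0.03 -0.02  0.  ] F [ 0.  -0.2  1. ] w 0.0557
```

Call:
{"api": "arm_command", "payload": {
  "targets": [
    [0, -3.5, 12, 0, 0, 0],
    [0, 0, 14, 0, 0, 0],
    [0, 0, 12, 0, 0, 0],
    [0, 0, 9, 0, 0, 0],
    [0, 0, 1, 0, 0, 0],
    [0, 0, 0, 0, 0, 0]
  ]
}}

```text
clock: 19.05
position: [0.4316, -0.2331, -0.0056]
tool_rot: [3.14, -0.0, 1.206]
force: [0.8, -0.5, 1.2]
grip_width: 0.0556
```

```bash
python3 -c "
from h import *
go(.429,-.2323,-.007)"
```

```text
t 19.05 pos [ 431.6 -233.1   -5.6] yaw 69.1 tilt 0.12
tool shift mm [-0.1 -2.7  1.4] turn wz deg None
level fix deg [ 0.12 -0.01 -0.  ] F [ 0.8 -0.5  1.2] w 0.0556
```

Call:
{"api": "arm_command", "payload": {
  "targets": [
    [0, -2.5, 2, 0, 0, 0],
    [0, 0, 0, 0, 0, 0]
  ]
}}

```text
clock: 19.25
position: [0.4293, -0.2323, -0.0072]
tool_rot: [3.139, -0.0, 1.206]
force: [-0.2, 0.3, -0.1]
grip_width: 0.0553
```

Call:
{"api": "arm_command", "payload": {
  "targets": [
    [0, 0, 0, 0, 0, 0],
    [0, 0, 0, 0, 0, 0],
    [0, 0, 0, 0, 0, 0],
    [0, 0, 0, 0, 0, 0],
    [0, 0, 0, 0, 0, 0]
  ],
  "grip": 15
}}

```text
clock: 19.75
position: [0.4297, -0.2325, -0.0062]
tool_rot: [3.138, -0.0, 1.206]
force: [0.7, -0.1, -0.9]
grip_width: 0.0309
```

Call:
{"api": "arm_command", "payload": {
  "targets": [
    [0, 0, -10, 0, 0, 0],
    [0, 0, -20, 0, 0, 0],
    [0, 0, -25, 0, 0, 0],
    [0, 0, -25, 0, 0, 0],
    [0, 0, -20, 0, 0, 0],
    [0, 0, 0, 0, 0, 0]
  ]
}}

```text
clock: 20.35
position: [0.4287, -0.2322, 0.1]
tool_rot: [3.138, -0.0, 1.206]
force: [-0.9, -0.7, -1.8]
grip_width: 0.0306
```

```bash
python3 -c "
from h import *
go(.4661,.0539,.1)"
```

```text
t 20.35 pos [ 428.7 -232.2  100. ] yaw 69.1 tilt 0.19
tool shift mm [ 2.806e+02 -6.720e+01 -1.000e-01] turn wz deg None
level fix deg [ 0.19 -0.01 -0.  ] F [-0.9 -0.7 -1.8] w 0.0306
```

Call:
{"api": "arm_command", "payload": {
  "targets": [
    [40, -9, 0, 0, 0, 0],
    [40, -9, 0, 0, 0, 0],
    [40, -10, 0, 0, 0, 0],
    [40, -10, 0, 0, 0, 0],
    [40, -10, 0, 0, 0, 0],
    [40, -10, 0, 0, 0, 0],
    [38, -9, 0, 0, 0, 0],
    [0, 0, 0, 0, 0, 0]
  ]
}}

```text
clock: 21.15
position: [0.4659, 0.0606, 0.099]
tool_rot: [3.137, 0.0, 1.201]
force: [-0.0, -0.8, -1.9]
grip_width: 0.0307
```

```bash
python3 -c "
from h import *
go(.4661,.0539,.03)"
```

```text
t 21.15 pos [465.9  60.6  99. ] yaw 68.8 tilt 0.27
tool shift mm [-6.2  2.3 69. ] turn wz deg None
level fix deg [0.27 0.01 0.  ] F [-0.  -0.8 -1.9] w 0.0307
```

Call:
{"api": "arm_command", "payload": {
  "targets": [
    [-6, 2, 10, 0.3, 0, 0],
    [0, 0, 22, 0, 0, 0],
    [0, 0, 22, 0, 0, 0],
    [0, 0, 15, 0, 0, 0],
    [0, 0, 0, 0, 0, 0]
  ]
}}

```text
clock: 21.65
position: [0.4639, 0.0491, 0.0248]
tool_rot: [-3.139, 0.002, 1.199]
force: [0.3, -0.0, 0.0]
grip_width: 0.0304
```

```bash
python3 -c "
from h import *
go(.4661,.0539,-.0022)"
```

```text
t 21.65 pos [463.9  49.1  24.8] yaw 68.7 tilt 0.2
tool shift mm [ 5.3  0.4 27. ] turn wz deg None
level fix deg [-0.15  0.13 -0.  ] F [ 0.3 -0.   0. ] w 0.0304
```

Call:
{"api": "arm_command", "payload": {
  "targets": [
    [4, 0, 5, 0, 0, 0],
    [0, 0, 10, 0, 0, 0],
    [0, 0, 7, 0, 0, 0],
    [0, 0, 3, 0, 0, 0],
    [0, 0, 0, 0, 0, 0]
  ]
}}

```text
clock: 22.15
position: [0.4657, 0.0507, -0.0016]
tool_rot: [-3.139, 0.002, 1.196]
force: [-0.3, -0.7, -0.5]
grip_width: 0.0306
```

```bash
python3 -c "
from h import *
go(.4661,.0539,-.0022)"
```

```text
t 22.15 pos [465.7  50.7  -1.6] yaw 68.5 tilt 0.19
tool shift mm [ 3.1 -0.8  0.6] turn wz deg None
level fix deg [-0.12  0.14 -0.  ] F [-0.3 -0.7 -0.5] w 0.0306
```

Call:
{"api": "arm_command", "payload": {
  "targets": [
    [2.5, 0, -1, 0, 0, 0],
    [0, 0, 1, 0, 0, 0],
    [0, 0, 2, 0, 0, 0],
    [0, 0, 0, 0, 0, 0]
  ]
}}

```text
clock: 22.55
position: [0.4672, 0.0535, -0.0025]
tool_rot: [-3.141, 0.002, 1.196]
force: [-0.7, 0.0, -0.7]
grip_width: 0.0307
```

Call:
{"api": "arm_command", "payload": {
  "targets": [
    [0, 0, 0, 0, 0, 0],
    [0, 0, 0, 0, 0, 0],
    [0, 0, 0, 0, 0, 0],
    [0, 0, -15, 0, 0, 0],
    [0, 0, -30, 0, 0, 0],
    [0, 0, -35, 0, 0, 0],
    [0, 0, -30, 0, 0, 0],
    [0, 0, 0, 0, 0, 0]
  ],
  "grip": 65
}}

```text
clock: 23.35
position: [0.4669, 0.0537, 0.1109]
tool_rot: [-3.139, 0.002, 1.197]
force: [-0.3, -0.6, -0.5]
grip_width: 0.0556
```

```bash
python3 -c "
from h import *
caps('scene')
go(.4775,-.1045,.1)"
```

```text
scene B 185 [ 582.7 -299.4   64.2] [ 583.9 -300.7   65.9]
scene G 89 [ 477.5 -105.6   51.2] [ 478.2 -106.8   52.8]
scene R 84 [542.7  12.2  42.9] [468.7  47.7  46.5]
t 23.4 pos [466.3  53.6 109.4] yaw 68.6 tilt 0.27
tool shift mm [-143.    68.2    9.7] turn wz deg None
level fix deg [-0.2   0.19 -0.  ] F [ 0.1 -0.7 -0.1] w 0.0556
```

Red stands with its cap top at 46 mm, as it should. Now green.

Call:
{"api": "arm_command", "payload": {
  "targets": [
    [-36, 17, 0, 0, 0, 0],
    [-36, 17, 0, 0, 0, 0],
    [-36, 17, 0, 0, 0, 0],
    [-33, 16, 0, 0, 0, 0],
    [0, 0, 0, 0, 0, 0],
    [0, 0, 0, 0, 0, 0]
  ]
}}

```text
clock: 24.0
position: [0.476, -0.1062, 0.1052]
tool_rot: [-3.134, 0.004, 1.201]
force: [-0.2, 0.6, -0.3]
grip_width: 0.0556
```

```bash
python3 -c "
from h import *
go(.4775,-.1045,.055)"
```

```text
t 24.0 pos [ 476.  -106.2  105.2] yaw 68.8 tilt 0.5
tool shift mm [ 2.3  1.2 50.2] turn wz deg None
level fix deg [-0.45  0.22 -0.  ] F [-0.2  0.6 -0.3] w 0.0556
```

Call:
{"api": "arm_command", "payload": {
  "targets": [
    [2, 1, 10, -0.4, 0.2, 0],
    [0, 0, 20, 0, 0, 0],
    [0, 0, 20, 0, 0, 0],
    [0, 0, 0, 0, 0, 0]
  ]
}}

```text
clock: 24.4
position: [0.4769, -0.101, 0.0521]
tool_rot: [-3.139, -0.0, 1.204]
force: [-0.1, 0.0, 0.4]
grip_width: 0.0556
```

```bash
python3 -c "
from h import *
go(.4775,-.1045,-.003)"
```

```text
t 24.4 pos [ 476.9 -101.    52.1] yaw 69.0 tilt 0.15
tool shift mm [-3.1  1.9 55.1] turn wz deg None
level fix deg [-0.15 -0.01  0.  ] F [-0.1  0.   0.4] w 0.0556
```

Call:
{"api": "arm_command", "payload": {
  "targets": [
    [-3, 2, 10, 0, 0, 0],
    [0, 0, 15, 0, 0, 0],
    [0, 0, 15, 0, 0, 0],
    [0, 0, 10, 0, 0, 0],
    [0, 0, 4, 0, 0, 0],
    [0, 0, 0, 0, 0, 0]
  ]
}}

```text
clock: 25.0
position: [0.479, -0.1028, -0.0032]
tool_rot: [-3.14, -0.001, 1.208]
force: [-0.8, 0.1, 0.8]
grip_width: 0.0554
```

```bash
python3 -c "
from h import *
go(.4775,-.1045,-.003)"
```

```text
t 25.0 pos [ 479.  -102.8   -3.2] yaw 69.2 tilt 0.09
tool shift mm [-2.2 -0.8 -0.2] turn wz deg None
level fix deg [-0.07 -0.06  0.  ] F [-0.8  0.1  0.8] w 0.0554
```

Call:
{"api": "arm_command", "payload": {
  "targets": [
    [-2, -1, 0, 0, 0, 0],
    [0, 0, 0, 0, 0, 0]
  ]
}}

```text
clock: 25.2
position: [0.4777, -0.1045, -0.0024]
tool_rot: [-3.141, -0.001, 1.208]
force: [-0.1, -0.1, -0.1]
grip_width: 0.0552
```

Call:
{"api": "arm_command", "payload": {
  "targets": [
    [0, 0, 0, 0, 0, 0],
    [0, 0, 0, 0, 0, 0],
    [0, 0, 0, 0, 0, 0],
    [0, 0, 0, 0, 0, 0],
    [0, 0, 0, 0, 0, 0]
  ],
  "grip": 15
}}

```text
clock: 25.7
position: [0.4783, -0.1047, -0.0011]
tool_rot: [3.14, -0.002, 1.207]
force: [-0.2, 0.2, -1.0]
grip_width: 0.0304
```

Call:
{"api": "arm_command", "payload": {
  "targets": [
    [0, 0, -10, 0, 0, 0],
    [0, 0, -20, 0, 0, 0],
    [0, 0, -25, 0, 0, 0],
    [0, 0, -20, 0, 0, 0],
    [0, 0, 0, 0, 0, 0]
  ]
}}

```text
clock: 26.2
position: [0.4776, -0.1046, 0.0783]
tool_rot: [3.141, -0.001, 1.208]
force: [0.9, -0.7, -2.6]
grip_width: 0.0308
```

```bash
python3 -c "
from h import *
go(.605,-.1544,.075)"
```

```text
t 26.2 pos [ 477.6 -104.6   78.3] yaw 69.2 tilt 0.08
tool shift mm [ -1.2 136.8   3.4] turn wz deg None
level fix deg [ 0.01 -0.08 -0.  ] F [ 0.9 -0.7 -2.6] w 0.0308
```

Call:
{"api": "arm_command", "payload": {
  "targets": [
    [0, 34, 0, 0, 0, 0],
    [0, 34, 0, 0, 0, 0],
    [0, 34, 0, 0, 0, 0],
    [0, 34, 0, 0, 0, 0],
    [0, 0, 0, 0, 0, 0],
    [0, 0, 0, 0, 0, 0]
  ]
}}

```text
clock: 26.8
position: [0.6075, -0.1543, 0.0777]
tool_rot: [-3.14, -0.001, 1.208]
force: [-0.7, -0.0, -1.4]
grip_width: 0.0306
```

```bash
python3 -c "
from h import *
go(.605,-.1544,.03)"
```

```text
t 26.8 pos [ 607.5 -154.3   77.7] yaw 69.2 tilt 0.11
tool shift mm [-1.  -2.2 47.7] turn wz deg None
level fix deg [-0.09 -0.06  0.  ] F [-0.7 -0.  -1.4] w 0.0306
```

Call:
{"api": "arm_command", "payload": {
  "targets": [
    [-1, -2, 10, 0, 0, 0],
    [0, 0, 20, 0, 0, 0],
    [0, 0, 18, 0, 0, 0],
    [0, 0, 0, 0, 0, 0]
  ]
}}

```text
clock: 27.2
position: [0.6016, -0.1533, 0.0263]
tool_rot: [-3.138, -0.001, 1.209]
force: [-0.1, 0.7, -0.5]
grip_width: 0.0308
```

```bash
python3 -c "
from h import *
go(.605,-.1544,.003)"
```

```text
t 27.2 pos [ 601.6 -153.3   26.3] yaw 69.3 tilt 0.24
tool shift mm [ 0.1  3.7 23.3] turn wz deg None
level fix deg [-0.23 -0.04  0.  ] F [-0.1  0.7 -0.5] w 0.0308
```

Call:
{"api": "arm_command", "payload": {
  "targets": [
    [0, 3, 8, 0, 0, 0],
    [0, 0, 8, 0, 0, 0],
    [0, 0, 5, 0, 0, 0],
    [0, 0, 1, 0, 0, 0],
    [0, 0, 0, 0, 0, 0]
  ]
}}

```text
clock: 27.7
position: [0.604, -0.1541, 0.0036]
tool_rot: [-3.138, -0.001, 1.209]
force: [-0.3, 0.4, -1.6]
grip_width: 0.0309
```

```bash
python3 -c "
from h import *
go(.605,-.1544,.003)"
```

```text
t 27.7 pos [ 604.  -154.1    3.6] yaw 69.3 tilt 0.21
tool shift mm [0.  1.  0.6] turn wz deg None
level fix deg [-0.21 -0.05  0.  ] F [-0.3  0.4 -1.6] w 0.0309
```

Call:
{"api": "arm_command", "payload": {
  "targets": [
    [0, 1, 1, 0, 0, 0],
    [0, 0, 1.5, 0, 0, 0],
    [0, 0, 0, 0, 0, 0]
  ]
}}

```text
clock: 28.0
position: [0.6058, -0.1547, 0.003]
tool_rot: [-3.14, -0.001, 1.209]
force: [0.3, -0.2, -1.6]
grip_width: 0.0312
```

Call:
{"api": "arm_command", "payload": {
  "targets": [
    [0, 0, 0, 0, 0, 0],
    [0, 0, 0, 0, 0, 0],
    [0, 0, 0, 0, 0, 0],
    [0, 0, -15, 0, 0, 0],
    [0, 0, -30, 0, 0, 0],
    [0, 0, -40, 0, 0, 0],
    [0, 0, -40, 0, 0, 0],
    [0, 0, 0, 0, 0, 0]
  ],
  "grip": 65
}}

```text
clock: 28.8
position: [0.6061, -0.155, 0.1363]
tool_rot: [-3.141, -0.001, 1.209]
force: [0.4, -0.4, -0.6]
grip_width: 0.0553
```

Call:
{"api": "arm_command", "payload": {
  "targets": [
    [0, -30, -30, 0, 0, 0],
    [0, -40, -30, 0, 0, 0],
    [0, -40, -30, 0, 0, 0],
    [0, -20, 0, 0, 0, 0],
    [0, 0, 0, 0, 0, 0],
    [0, 0, 0, 0, 0, 0],
    [0, 0, 0, 0, 0, 0],
    [0, 0, 0, 0, 0, 0]
  ]
}}

```text
clock: 29.6
position: [0.4818, -0.1084, 0.233]
tool_rot: [3.137, -0.003, 1.209]
force: [-0.5, 0.5, -0.7]
grip_width: 0.0555
```

```bash
python3 -c "
from h import *
caps('scene');blobs('scene')
f=bot.grab_frame('scene');save(f,'end.png',(110,170,430,400),2.5);print(redpt(f,.6,.26,.12,.03))
f=bot.grab_frame('top');save(f,'endtop.png',(130,170,510,300),2)
hsv=cv2.cvtColor(f['color'],cv2.COLOR_RGB2HSV).astype(int)[255:295,460:505]
v,u=np.nonzero((hsv[...,1]>130)&(hsv[...,2]>50)&(hsv[...,0]>=22)&(hsv[...,0]<=35));print('dish px',u.mean()+460,v.mean()+255)
go(.5,-.1,.2)"
```

```text
scene B 187 [ 582.2 -299.9   64.1] [ 583.3 -300.7   65.8]
scene G 122 [ 603.8 -155.8   56. ] [ 605.2 -157.8   56.7]
scene R 83 [537.5  20.5  42.9] [467.5  49.3  46.1]
scene cupB 415 [ 583.2 -300.4] [66.  66.5]
scene cupG 283 [ 605.3 -154.4] [63.4 65.5]
scene cupR 205 [466.1  54.5] [67.7 71. ]
(array([0.63669152, 0.24536699, 0.07396262]), 95)
dish px 482.05587392550143 274.0487106017192
t 29.8 pos [ 481.4 -108.3  232.8] yaw 69.3 tilt 0.26
tool shift mm [14.2 14.3 32.9] turn wz deg None
level fix deg [ 0.21 -0.14 -0.  ] F [-0.4 -0.4 -0.2] w 0.0554
```

View pics/end.png

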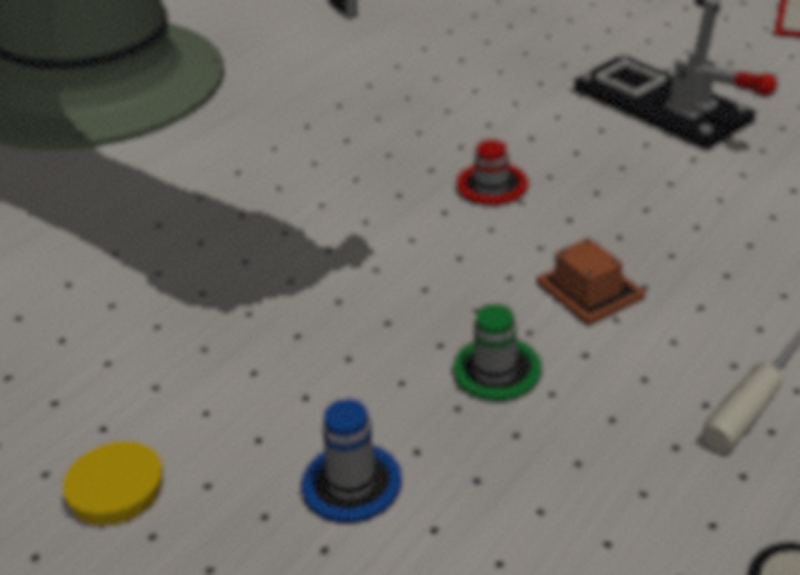

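View pics/endtop.png

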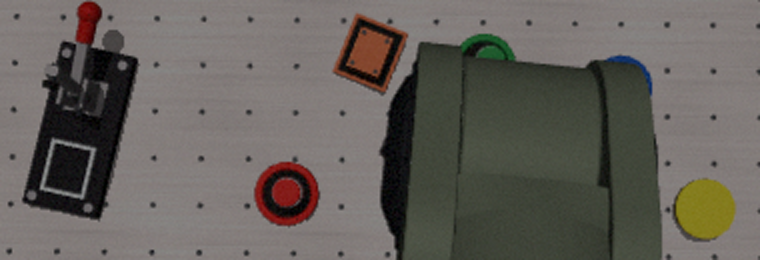

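In the scene view all three objectives stand upright and centred in their own cups, and the block lies square in the tray. The clamp is open, the dish is at its start pixel (482,274), and the arm is clear. Handing in.

```bash
python3 -c "
from workcell import bot
print(bot.job_done())"
```

```text
the job is handed in; nothing more can be done
None
```

The job is done and handed in at about 30 s of the 128 s allowed. I flipped the clamp open, put the copper block into the tray, and then parked blue, red and green in their own cups.

**Last checks**
- **Objectives:** all three stand upright, each visually centred in its own cup. Measured offsets for blue and green are within about 2 mm. The cap tops are at 65.8 mm (blue), 56.7 mm (green) and 46.1 mm (red), which matches each standing on its cup floor.
- **Block:** it was squarely inside the tray rim with its top at 34.8 mm, measured just after release. The final pictures show it the same.
- **Clamp:** it stayed open, with the knob at about 74 mm.
- **Petri dish:** it is on the same pixels as at the start.
- **Arm:** it was clear of everything at hand-in.

**What disagreed**
- **Tool height:** the reported TCP height was about 36 mm lower than the cameras showed for the fingertips. I went by the cameras and allowed for it in every move.
- **Camera positions:** the two cameras differed by 3–4 mm. The scene camera agreed with the arm, so I used it for red and green.
- **Contact force:** it showed no clear touchdown when the block or the objectives were set down. I judged contact from height instead.
- **Red's position:** my automatic centring figure for red was spoiled by other copper or red pixels. I judged red from its median position and the picture.

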